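Make up two sample kits from the bench stock

TASK

Make up the two sample kits in the trays: into the yellow tray go the amber bottle, the orange-capped tube and one of the blue-capped tubes; into the green tray go the clear water bottle with the white cap and the other blue-capped tube. Bottles stand in the large pocket and tubes in the small ones, one to a pocket (either small pocket will do), each upright on the pocket floor; set them down rather than drop them, tip nothing over, and leave the note block, the timer and the tape where they are.

Things in the scene. Friction and masses are not known exactly. Their poses are not given: they have to be found in the camera images.
- amber_bottle: Amber (brown) glass reagent bottle with a blue screw cap, upright; body 56 mm in diameter and straight from the bench to about 75 mm, shoulder above, cap 36 mm in diameter from 86 to 107 mm. Origin at the centre of its underside, z up. 0.2 to 0.45 kg; grip it round the body.
- water_bottle: Clear plastic water sample bottle with a white screw cap and a green band round it, upright; body 58 mm in diameter and straight from the bench to about 75 mm, shoulder above, 128 mm high in all. Origin at the centre of its underside, z up. 0.1 to 0.25 kg; grip it round the body.
- tube_orange: 50 ml plastic tube with an orange screw cap, standing upright on its flat foot; body 29 mm in diameter from the bench up to 98 mm, cap 34 mm in diameter from 98 to 112 mm. Round, origin at the centre of its underside, z up the tube; about 50 g. 
- tube_blue_a: 50 ml plastic tube with a blue screw cap, standing upright on its flat foot; body 29 mm in diameter from the bench up to 98 mm, cap 34 mm in diameter from 98 to 112 mm. Round, origin at the centre of its underside, z up the tube; about 50 g. One of two alike. The tall instrument behind has its front at x = 0.59 m for all y above -0.08 m.
- tube_blue_b: 50 ml plastic tube with a blue screw cap, standing upright on its flat foot; body 29 mm in diameter from the bench up to 98 mm, cap 34 mm in diameter from 98 to 112 mm. Round, origin at the centre of its underside, z up the tube; about 50 g. The other of the two alike.
- tray_yellow: Yellow kit tray fixed to the bench, 148 mm along its x, 136 mm along its y, walls 28 mm high, floor 5 mm thick; yaw within 0.35 rad. Origin at the centre of its underside. Open pockets with a dark pad on the floor: one bottle pocket 76 x 76 mm centred at x +32, y 0 mm (far half), two tube pockets 54 x 54 mm centred at x -43, y +37 and x -43, y -37 mm (near half). 
- tray_green: Green kit tray fixed to the bench, 148 mm along its x, 136 mm along its y, walls 28 mm high, floor 5 mm thick; yaw within 0.35 rad. Origin at the centre of its underside. Open pockets with a dark pad on the floor: one bottle pocket 76 x 76 mm centred at x +32, y 0 mm (far half), two tube pockets 54 x 54 mm centred at x -43, y +37 and x -43, y -37 mm (near half). 
- note_block: Block of yellow paper notes lying flat, 76 x 76 x 18 mm, origin at the centre of its underside. Not part of the kits; leave it where it is.
- lab_timer: White timer lying face up, 66 x 66 x 20 mm, origin at the centre of its underside. Not part of the kits; leave it where it is.
- tape_roll: Roll of beige adhesive tape lying flat, 104 mm across, 25 mm high, origin at the centre of its underside. Not part of the kits; leave it where it is.
Things that resemble listed ones, but are neither listed nor needed, are in the scene too. Leave any red look-alike of the tube_blue_b alone.

How it is judged:
At the end, for the whole second after the job is handed in: Amber bottle, orange-capped tube and one blue-capped tube stand in the yellow tray, water bottle and the other blue-capped tube in the green: bottles in large pockets, tubes in small, each within 14 mm of the pocket centre, on its floor (7 mm), upright within 0.15 rad, released, at rest (x of amber_bottle in the frame of tray_yellow between 0.018 and 0.046 m and y of amber_bottle in the frame of tray_yellow between -0.014 and 0.014 m and z of amber_bottle in the frame of tray_yellow between 0 and 0.012 m and x of water_bottle in the frame of tray_green between 0.018 and 0.046 m and y of water_bottle in the frame of tray_green between -0.014 and 0.014 m and z of water_bottle in the frame of tray_green between 0 and 0.012 m and ((x of tube_orange in the frame of tray_yellow between -0.057 and -0.029 m and y of tube_orange in the frame of tray_yellow between 0.023 and 0.051 m and z of tube_orange in the frame of tray_yellow between 0 and 0.012 m) or (x of tube_orange in the frame of tray_yellow between -0.057 and -0.029 m and y of tube_orange in the frame of tray_yellow between -0.051 and -0.023 m and z of tube_orange in the frame of tray_yellow between 0 and 0.012 m)) and ((((x of tube_blue_a in the frame of tray_yellow between -0.057 and -0.029 m and y of tube_blue_a in the frame of tray_yellow between 0.023 and 0.051 m and z of tube_blue_a in the frame of tray_yellow between 0 and 0.012 m) or (x of tube_blue_a in the frame of tray_yellow between -0.057 and -0.029 m and y of tube_blue_a in the frame of tray_yellow between -0.051 and -0.023 m and z of tube_blue_a in the frame of tray_yellow between 0 and 0.012 m)) and ((x of tube_blue_b in the frame of tray_green between -0.057 and -0.029 m and y of tube_blue_b in the frame of tray_green between 0.023 and 0.051 m and z of tube_blue_b in the frame of tray_green between 0 and 0.012 m) or (x of tube_blue_b in the frame of tray_green between -0.057 and -0.029 m and y of tube_blue_b in the frame of tray_green between -0.051 and -0.023 m and z of tube_blue_b in the frame of tray_green between 0 and 0.012 m))) or (((x of tube_blue_b in the frame of tray_yellow between -0.057 and -0.029 m and y of tube_blue_b in the frame of tray_yellow between 0.023 and 0.051 m and z of tube_blue_b in the frame of tray_yellow between 0 and 0.012 m) or (x of tube_blue_b in the frame of tray_yellow between -0.057 and -0.029 m and y of tube_blue_b in the frame of tray_yellow between -0.051 and -0.023 m and z of tube_blue_b in the frame of tray_yellow between 0 and 0.012 m)) and ((x of tube_blue_a in the frame of tray_green between -0.057 and -0.029 m and y of tube_blue_a in the frame of tray_green between 0.023 and 0.051 m and z of tube_blue_a in the frame of tray_green between 0 and 0.012 m) or (x of tube_blue_a in the frame of tray_green between -0.057 and -0.029 m and y of tube_blue_a in the frame of tray_green between -0.051 and -0.023 m and z of tube_blue_a in the frame of tray_green between 0 and 0.012 m)))) and angle between each of amber_bottle, water_bottle, tube_orange, tube_blue_a, tube_blue_b's own z axis and vertical below 0.15 rad and linear speed of each of amber_bottle, water_bottle, tube_orange, tube_blue_a, tube_blue_b below 0.02 m/s and angular speed of each of amber_bottle, water_bottle, tube_orange, tube_blue_a, tube_blue_b below 1 rad/s); the robot touches nothing.
It fails at once if one of the bottles or tubes is tipped over (more than 35 degrees from upright) (angle between any of amber_bottle, water_bottle, tube_orange, tube_blue_a, tube_blue_b's own z axis and vertical above 0.61 rad).
It fails at once if a bottle or tube is let go in the air, its foot more than 45 mm above the bench, instead of being set down ((height (world z) of amber_bottle above 0.045 m and contact force between amber_bottle and anything else below 0.001 N) or (height (world z) of water_bottle above 0.045 m and contact force between water_bottle and anything else below 0.001 N) or (height (world z) of tube_orange above 0.045 m and contact force between tube_orange and anything else below 0.001 N) or (height (world z) of tube_blue_a above 0.045 m and contact force between tube_blue_a and anything else below 0.001 N) or (height (world z) of tube_blue_b above 0.045 m and contact force between tube_blue_b and anything else below 0.001 N)).
It fails at once if the note block, the timer or the tape roll is pushed more than 30 mm from its place (distance of any of note_block, lab_timer, tape_roll from where it was at the start of the episode above 0.03 m).
It also fails if it takes over 125 s, if anything falls off the work surface, if the arm or the gripper's body presses on something with over 40 N, if the wrist force passes 120 N, or if a joint passes its speed limit or range.

ROBOT

A 6-joint arm with a two-finger parallel gripper is mounted at the origin on a cart in front of the work surface, level with it; the furniture and walls round the work are solid. World frame = base frame: x ahead of the robot, y to its left, z up, the work surface at z = 0. Lengths are in m, angles in rad, forces in N, time in s.
With the tool pointing down it reaches from about 0.2 to 0.875 m from the base axis. Payload 3.4 kg.
Tool frame: the origin (TCP) lies at the very end of the fingers, on their centre line; the grasp point (between the pads) lies 19 mm behind it; x points along the fingers, y is the direction in which the jaws open and shut, and the axes are right-handed (so a half turn about x gives the same grasp; the last joint's range is limited). The gripper opens to 94 mm and grips with 3 to 60 N. Pads are 16 mm wide; open, the fingers measure 119 mm over their backs; the gripper's body (75 mm by 177 mm) begins 78 mm behind the grasp point.
Start: joints at [-1.273, 0.276, 1.505, -0, 1.361, -0.121], TCP at [0.234, -0.525, 0.205] pointing down, gripper open.
Joint ranges: [-2.89, 2.89], [-0.75, 2.08], [0.22, 2.7], [-1.18, 4.32], [0.11, 2.71], [-2.7, 2.7]. Speed limits (rad/s): [2.57, 2.57, 3.14, 3.14, 3.14, 3.14].

INTERFACE

Orientations are given as [roll, pitch, yaw] about the fixed x, y, z axes, in that order (R = Rz(yaw) Ry(pitch) Rx(roll)).
In Python, from station import ctrl gives the robot as it stands.
- The arm moves only by the tool drive_tool, never from a script. Its argument "plan" is one flat list of numbers, 5 for each row, row after row: the shift along the tool's x, y, z in mm, then the turn about the tool's x in degrees, then the gripper command: -1 is fully open, 1 is shut, values between are in proportion. In form: [dx, dy, dz, roll, grip, dx, dy, dz, roll, grip, ...]. A call has 1 to 20 rows; each row is the pose to reach, as a shift and turn from the pose commanded when the call began, along the tool's axes at that moment; what a row does not reach only later rows make up. A row lasts 1/8 s, in which the tool goes at most 62.5 mm and 10.7 degrees, less where a joint would pass 70% of its speed; a pose out of reach is approached as far as the arm can. A call with a gripper value outside its range is refused whole. The fingers move at their own pace and stop on an object; "grip_force" is the grip in N (left out, the last holds). Time passes only in rows, so rows that repeat a pose let the fingers close. It gives the time, the measured TCP pose, the force and the opening at its end, in the units of the state.
- ctrl.get_state(): the state, without advancing time (a new reading comes with each control period).
- ctrl.camera(name): name is "scene" or "top" or "wrist"; returns the picture (400x640x3 uint8, blue, green, red); there is no depth.
- ctrl.camera_params(name): a dict with "K" (3x3 intrinsics, pixels), "position" and "attitude" of the camera in the world. Camera axes: x right, y down, z forward; pixel columns grow to the right and rows downward; lengths in m; the calibration is good to about 2 mm. A picture is of the moment at which its call begins: read the wrist's pose just before it. camera_params takes no time and is no camera call; for the wrist camera it gives the pose at the moment of the call.
- ctrl.job_done(): hands the job in, once; it reports no verdict.
Trained networks look in the newest picture that a camera, given by its name, has taken for a name from the list of things; names that differ only in an ending like _2 or _b are one class to them, and where a whole thing is asked for, a point or a joint stands for the part that bears it (a point fixed in the world has none). Each returns a list of dicts, best first, with "confidence" (0 to 1); they miss things now and then, are a little off and sometimes report something else, mostly with a low value. They report only what shows in the picture. A call takes as long as a camera call. They do not tell look-alikes from the thing itself.
- ctrl.look_for(camera, target): "position" ([row, column] in pixels, amid what is visible of it).
The state is a dict: "time_s": time; "joint_positions": joint angles; "dq": joint speeds; "effort": joint torques, N m; "eef_pos": TCP position; "tool_rot": TCP orientation; "wrist_force": force on the tool from outside, world axes, zero at the start; "moment": the same for the moment, N m; "finger_gap": finger opening in m.
Only numpy, scipy, OpenCV 4.12 (cv2) and the standard library are available. Lean on these libraries where they do the work, as an engineer would, in place of code of your own. Each camera call takes 0.05 s, during which the arm holds its last target.

## Working session

There is one attempt and no reset: what is moved stays moved. The work goes in short steps, Python scripts to look and compute and a tool call to move; the robot and the scene stay as the last step left them, time stands still between calls to the robot, and variables do not carry over. Pictures are saved under pics/ and viewed, and the job is handed in when it is done.

Besides the shell and the picture viewer there is one more tool, called after ">>>" as name(argument=value, ...) on one line, values as JSON. drive_tool: Moves the arm, as the interface text tells. Its arguments: {"type":"object","properties":{"plan":{"type":"array","items":{"type":"number"}},"grip_force":{"type":"number"}},"required":["plan"]}

```bash
mkdir -p pics; ls
python3 - <<'E'
from station import ctrl
import cv2
s=ctrl.get_state();print(s)
for n in("scene","top"):
    cv2.imwrite(f"pics/{n}0.png",ctrl.camera(n)); p=ctrl.camera_params(n); print(n,p)
print(ctrl.camera_params("wrist"))
E
```

```text
pics
{'time_s': 0.0, 'joint_positions': array([-1.27299862e+00,  2.76590685e-01,  1.50613078e+00, -3.06141299e-05,
        1.36067773e+00, -1.21007756e-01]), 'dq': array([ 0.00080411,  0.00086562, -0.00205401, -0.00097767, -0.00111331,
        0.00166538]), 'effort': array([ 1.48647367e-03, -4.04575789e+01, -2.37231445e+01,  6.99799508e-02,
        3.41910578e-02, -1.30156141e-04]), 'eef_pos': array([ 0.23364741, -0.52476802,  0.20460814]), 'tool_rot': array([-1.6752384 ,  1.56898954,  1.88516613]), 'wrist_force': array([1.32874362, 0.31677947, 0.27364589]), 'moment': array([-0.02593502,  0.00019602, -0.02982664]), 'finger_gap': 0.09402308450331966}
scene {'K': array([[477.73643744,   0.        , 314.88934562],
       [  0.        , 477.73643744, 196.26610596],
       [  0.        ,   0.        ,   1.        ]]), 'position': array([-0.50271738, -0.68546146,  1.09788909]), 'attitude': array([-2.28223986,  0.00400977, -1.01181461])}
top {'K': array([[410.99500787,   0.        , 323.12306251],
       [  0.        , 410.99500787, 192.28964251],
       [  0.        ,   0.        ,   1.        ]]), 'position': array([ 0.23613912, -0.039274  ,  1.69979587]), 'attitude': array([-2.94921279,  0.00372064, -1.54873929])}
{'K': array([[344.51004289,   0.        , 320.14438566],
       [  0.        , 344.51004289, 204.30067483],
       [  0.        ,   0.        ,   1.        ]]), 'position': array([ 0.30793926, -0.4922525 ,  0.38452329]), 'attitude': array([ 2.86203000e+00,  1.62904740e-03, -1.15211904e+00])}
```

View pics/scene0.png

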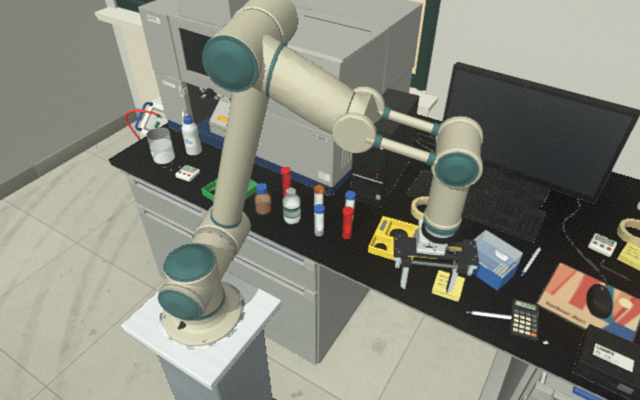

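View pics/top0.png

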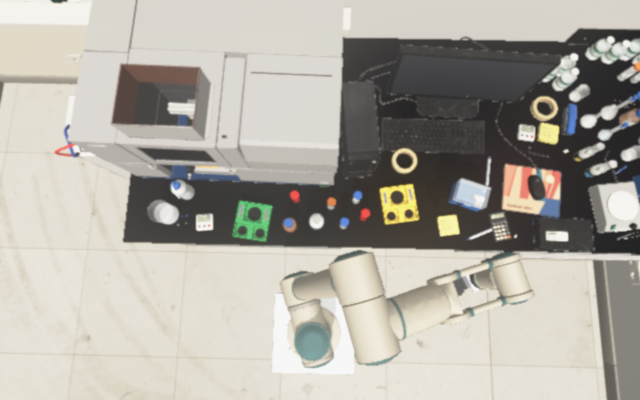

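```bash
cat > h.py <<'E'
from station import ctrl
import numpy as np, cv2
from scipy.spatial.transform import Rotation as R
def ray(p,row,col):
    d=R.from_euler('xyz',p['attitude']).as_matrix()@np.linalg.inv(p['K'])@[col,row,1.]
    return d
def at(p,row,col,z):
    d=ray(p,row,col);c=p['position'];return c+d*(z-c[2])/d[2]
def proj(p,X):
    q=p['K']@(R.from_euler('xyz',p['attitude']).as_matrix().T@(np.asarray(X)-p['position']));return q[1]/q[2],q[0]/q[2]
E
python3 - <<'E'
from h import *
for n in("scene","top"):
    p=ctrl.camera_params(n); ctrl.camera(n)
    for t,z in dict(amber_bottle=.055,water_bottle=.064,tube_orange=.056,tube_blue_a=.056,tray_yellow=.014,tray_green=.014,note_block=.018,lab_timer=.02,tape_roll=.025).items():
        for d in ctrl.look_for(n,t)[:4]:
            print(n,t,round(d['confidence'],2),np.round(d['position']),at(p,*d['position'],z)[:2].round(3))
print(ctrl.get_state()['time_s'])
E
```

```text
scene amber_bottle 0.76 [201. 264.] [0.412 0.092]
scene amber_bottle 0.55 [220. 323.] [ 0.435 -0.123]
scene amber_bottle 0.51 [173. 187.] [0.391 0.413]
scene water_bottle 0.84 [207. 292.] [ 0.426 -0.012]
scene tube_orange 0.61 [192. 318.] [ 0.542 -0.039]
scene tube_blue_a 0.86 [221. 343.] [ 0.465 -0.181]
scene tube_blue_a 0.79 [221. 318.] [ 0.424 -0.113]
scene tube_blue_a 0.76 [179. 285.] [0.541 0.096]
scene tray_yellow 0.68 [234. 387.] [ 0.527 -0.307]
scene tray_green 0.68 [188. 212.] [0.408 0.319]
scene note_block 0.92 [288. 444.] [ 0.412 -0.538]
scene tape_roll 0.75 [203. 418.] [ 0.704 -0.336]
scene tape_roll 0.5 [192. 317.] [ 0.576 -0.015]
top amber_bottle 0.55 [224. 289.] [0.424 0.109]
top water_bottle 0.55 [221. 316.] [ 0.435 -0.002]
top tube_orange 0.49 [161. 409.] [ 0.694 -0.376]
top tube_orange 0.45 [201. 331.] [ 0.522 -0.058]
top tube_blue_a 0.65 [222. 344.] [ 0.435 -0.115]
top tube_blue_a 0.49 [200. 293.] [0.524 0.094]
top tube_blue_a 0.25 [202. 329.] [ 0.517 -0.052]
top tray_yellow 0.57 [205. 399.] [ 0.518 -0.343]
top tray_green 0.25 [195. 353.] [ 0.554 -0.151]
top note_block 0.54 [226. 447.] [ 0.434 -0.537]
top lab_timer 0.58 [223. 202.] [0.425 0.469]
top tape_roll 0.55 [170. 400.] [ 0.664 -0.348]
top tape_roll 0.42 [220. 318.] [ 0.448 -0.006]
1.1
```

Run:
```python
import cv2
a=cv2.imread('pics/top0.png')[165:250,220:440]
cv2.imwrite('pics/topz.png',cv2.resize(a,None,fx=3.6,fy=3.6,interpolation=cv2.INTER_CUBIC))
a=cv2.imread('pics/scene0.png')[155:275,195:435]
cv2.imwrite('pics/scz.png',cv2.resize(a,None,fx=3.3,fy=3.3,interpolation=cv2.INTER_CUBIC))
```

```text
(no output)
```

View pics/topz.png

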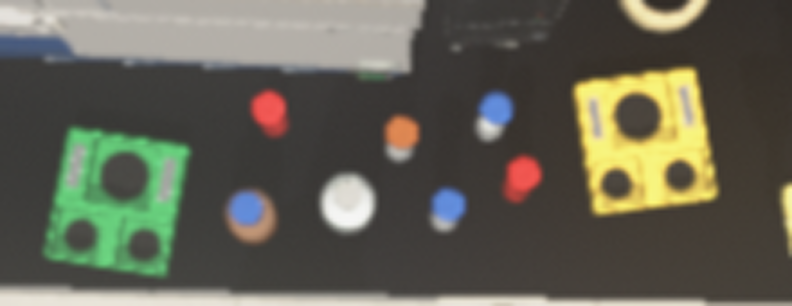

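View pics/scz.png

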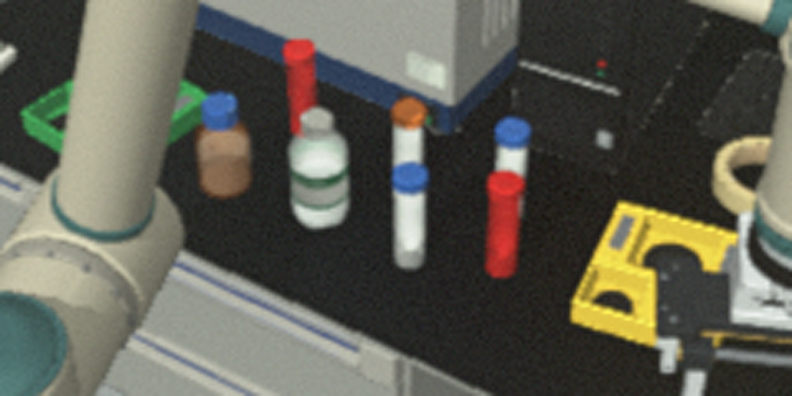

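Run:
```python
from h import *
im=cv2.imread('pics/top0.png'); p=ctrl.camera_params('top')
hsv=cv2.cvtColor(im,cv2.COLOR_BGR2HSV)
roi=np.zeros(im.shape[:2],np.uint8); roi[180:243,228:425]=255
def blobs(lo,hi,amin,z,tag):
    m=cv2.inRange(hsv,lo,hi)&roi
    n,l,st,c=cv2.connectedComponentsWithStats(m)
    for i in range(1,n):
        if st[i,4]>=amin: print(tag,st[i,4],c[i][::-1].round(1),at(p,c[i][1],c[i][0],z).round(4)[:2])
blobs((105,110,90),(120,255,255),12,.112,'blue')
blobs((5,120,120),(14,255,255),12,.112,'orange')
blobs((0,130,120),(4,255,255),12,.112,'red')
# trays
for tag,lo,hi in(('green',(50,110,60),(80,255,255)),('yellow',(20,100,120),(32,255,255))):
    m=cv2.inRange(hsv,lo,hi)&roi
    n,l,st,c=cv2.connectedComponentsWithStats(m)
    i=1+np.argmax(st[1:,4]); pts=np.argwhere(l==i)[:,::-1].astype(np.float32)
    w=np.array([at(p,y,x,.028)[:2] for x,y in pts],np.float32)
    r=cv2.minAreaRect(w*1000);print(tag,st[i],r)
    # dark pads inside hull
    h=cv2.convexHull(pts.astype(int)); hm=np.zeros_like(m); cv2.fillConvexPoly(hm,h,255)
    hm=cv2.erode(hm,np.ones((3,3)))
    dm=((hsv[...,2]<95)&(hm>0)).astype(np.uint8)
    n,l,st,c=cv2.connectedComponentsWithStats(dm)
    for i in range(1,n):
        if st[i,4]>15: print('  pad',st[i,4],c[i][::-1].round(1),at(p,c[i][1],c[i][0],.005).round(4)[:2])
```

```text
blue 59 [194.5 357.5] [ 0.5394 -0.1618]
blue 60 [221.2 344.3] [ 0.4328 -0.1112]
blue 46 [222.4 287.9] [0.4234 0.1076]
orange 68 [201.  331.1] [ 0.5109 -0.0584]
red 101 [195.7 294.7] [0.5291 0.0848]
red 102 [213.9 364.5] [ 0.463  -0.1896]
green [233 201  39  40 673] ((439.07318115234375, 262.7416076660156), (137.55929565429688, 150.4254608154297), 82.2834243774414)
  pad 119 [213.6 254.2] [0.4695 0.2591]
  pad 45 [230. 242.] [0.4003 0.3058]
  pad 44 [233.  259.6] [0.3896 0.2323]
yellow [ 379  184   41   41 1059] ((520.4227905273438, -338.31011962890625), (156.8852996826172, 146.48861694335938), 8.835060119628906)
  pad 97 [196.9 396.6] [ 0.5529 -0.334 ]
  pad 33 [213.4 408.5] [ 0.4843 -0.3824]
  pad 33 [215.6 390.8] [ 0.4733 -0.3087]
```

Run:
```python
from h import *
s=ctrl.get_state(); M=R.from_euler('xyz',s['tool_rot']).as_matrix(); print(M.round(3)); 
c=ctrl.camera_params('wrist'); print('cam in tool',(M.T@(c['position']-s['eef_pos'])).round(3)); print(R.from_euler('xyz',c['attitude']).as_matrix().round(2))
print(np.arctan2(M[1,1],M[0,1]))
```

```text
[[ 0.     0.407 -0.914]
 [-0.    -0.914 -0.407]
 [-1.     0.    -0.   ]]
cam in tool [-0.18   0.    -0.081]
[[ 0.41 -0.88 -0.25]
 [-0.91 -0.39 -0.11]
 [ 0.    0.28 -0.96]]
-1.1520172587208921
```

>>> drive_tool(plan=[-75,-300,-370,-50,-1,-75,-300,-370,-100,-1,-75,-300,-370,-156,-1,-75,-300,-370,-156,-1,-75,-300,-370,-156,-1,-75,-300,-370,-156,-1,-75,-300,-370,-156,-1,-75,-300,-370,-156,-1,-75,-300,-370,-156,-1,-75,-300,-370,-156,-1,-75,-300,-370,-156,-1,-75,-300,-370,-156,-1,-75,-300,-370,-156,-1,-75,-300,-370,-156,-1,-75,-300,-370,-156,-1,-75,-300,-370,-156,-1,-75,-300,-370,-156,-1,-75,-300,-370,-156,-1], grip_force=15)

```text
time_s: 3.35
eef_pos: [0.4499, -0.1008, 0.2805]
tool_rot: [-0.67, 1.571, -0.671]
wrist_force: [0.2, -0.9, 0.6]
finger_gap: 0.0937
```

```bash
cat > look.py <<'E'
from h import *
import sys
# usage: look.py picname
s=ctrl.get_state(); p=ctrl.camera_params('wrist'); im=ctrl.camera('wrist')
M=R.from_euler('xyz',s['tool_rot']).as_matrix()
print('t',s['time_s'],s['eef_pos'].round(4),'gap',round(s['finger_gap'],4),'F',s['wrist_force'].round(1),'q',s['joint_positions'].round(2)); print(M.round(3).tolist())
cv2.imwrite(f'pics/{sys.argv[1]}.png',im); np.savez(f'{sys.argv[1]}.npz',**p)
E
python3 look.py w1
```

```text
t 3.35 [ 0.4499 -0.1008  0.2805] gap 0.0937 F [ 0.2 -0.9  0.6] q [-0.37  0.07  1.59 -0.    1.49 -1.94]
[[0.0, 0.001, 1.0], [-0.0, 1.0, -0.001], [-1.0, -0.0, 0.0]]
```

View pics/w1.png

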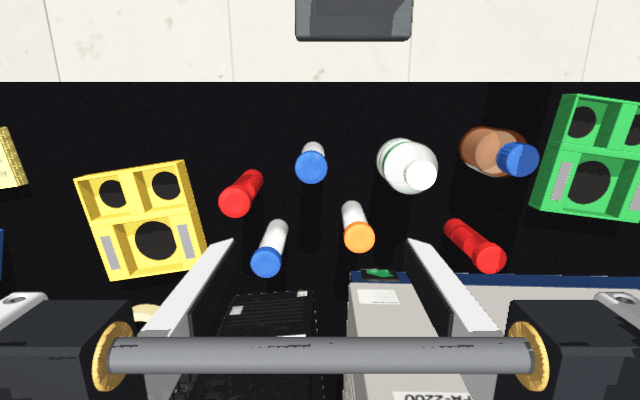

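```bash
cat > ov.py <<'E'
from h import *
def overlay(name,items,trays=(),out=None,crop=None,f=1):
    im=cv2.imread(f'pics/{name}.png'); p=np.load(f'{name}.npz')
    im=cv2.resize(im,None,fx=f,fy=f,interpolation=cv2.INTER_CUBIC)
    a=np.linspace(0,2*np.pi,40)
    def poly(P,col):
        q=np.array([proj(p,X)[::-1] for X in P])*f
        cv2.polylines(im,[q.round().astype(int)],True,col,1)
    for x,y,r,z in items:
        poly([(x+r*np.cos(t),y+r*np.sin(t),z) for t in a],(0,255,255) if z>.01 else (255,0,255))
    for x,y,w in trays:
        c,s=np.cos(w),np.sin(w)
        T=lambda u,v,z:(x+c*u-s*v,y+s*u+c*v,z)
        poly([T(u,v,.028) for u,v in((.074,.068),(.074,-.068),(-.074,-.068),(-.074,.068))],(255,0,255))
        for cx,cy,h in((.032,0,.038),(-.043,.037,.027),(-.043,-.037,.027)):
            poly([T(cx+i*h,cy+j*h,.028) for i,j in((1,1),(1,-1),(-1,-1),(-1,1))],(255,255,0))
    if crop: y0,y1,x0,x1=[v*f for v in crop]; im=im[y0:y1,x0:x1]
    cv2.imwrite(f'pics/{out}.png',im)
E
python3 - <<'E'
from ov import *
pt=ctrl.camera_params('top')
print(at(pt,218.3,316.9,.128))
W=at(pt,218.3,316.9,.128)[:2]
it=[]
for x,y in((.5394,-.1618),(.4328,-.1112),(.5109,-.0584)): it+=[(x,y,.017,.112),(x,y,.0145,0)]
x,y=.4234,.1076; it+=[(x,y,.018,.107),(x,y,.028,0),(x,y,.028,.075)]
x,y=W; it+=[(x,y,.029,.075),(x,y,.029,0),(x,y,.015,.128)]
overlay('w1',it,[(.5213,-.3389,.155),(.4378,.2634,-.135)],'w1o',(80,300,0,640),2)
im=cv2.imread('pics/w1o.png');cv2.imwrite('pics/w1oL.png',im[:,:760]);cv2.imwrite('pics/w1oR.png',im[:,520:])
E
```

```text
[ 0.43962333 -0.00497665  0.128     ]
```

View pics/w1oL.png

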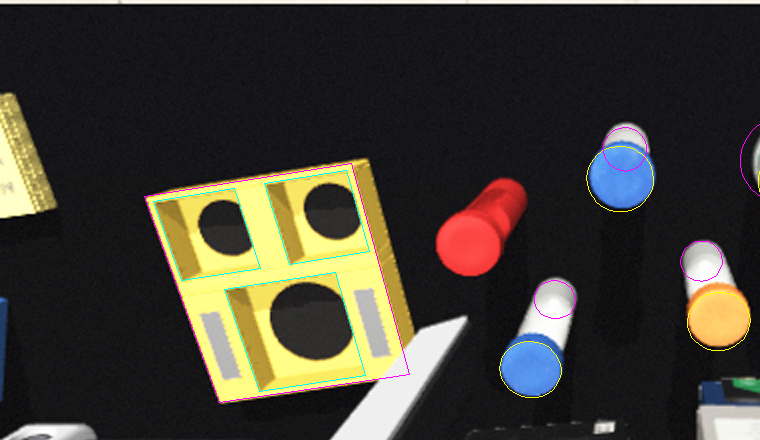

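View pics/w1oR.png

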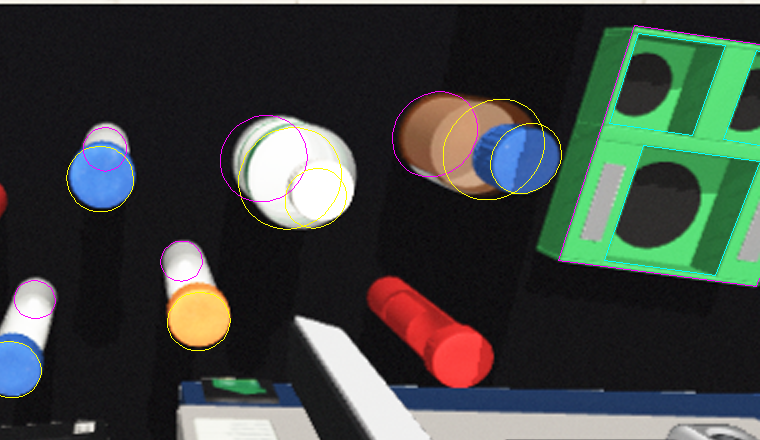

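>>> drive_tool(plan=[50,-61,89,0,-0.28,100,-61,89,0,-0.28,100,-61,89,0,-0.28,130,-61,89,0,-0.28,160,-61,89,0,-0.28,190,-61,89,0,-0.28,215,-61,89,0,-0.28,235,-61,89,0,-0.28,235,-61,89,0,-0.28,235,-61,89,0,-0.28,235,-61,89,0,1,235,-61,89,0,1,235,-61,89,0,1,235,-61,89,0,1,235,-61,89,0,1,235,-61,89,0,1,235,-61,89,0,1,235,-61,89,0,1], grip_force=15)

```text
time_s: 5.65
eef_pos: [0.5392, -0.162, 0.0459]
tool_rot: [-0.476, 1.57, -0.476]
wrist_force: [-0.9, -0.1, 5.0]
finger_gap: 0.0326
```

```bash
python3 look.py w2
```

```text
t 5.65 [ 0.5392 -0.162   0.0459] gap 0.0326 F [-0.9 -0.1  5. ] q [-0.42  0.39  1.76 -0.    0.99 -1.99]
[[0.001, 0.0, 1.0], [-0.0, 1.0, -0.0], [-1.0, -0.0, 0.001]]
```

View pics/w2.png

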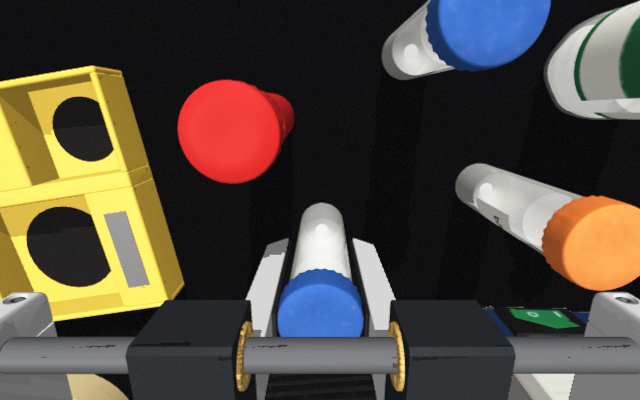

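>>> drive_tool(plan=[0,0,0,0,1,0,0,0,0,1,-10,0,0,0,1,-30,0,0,0,1,-70,0,0,0,1,-120,0,0,0,1,-155,-10,0,0,1,-155,-60,-14,0,1,-155,-110,-27,0,1,-155,-160,-40,0,1,-155,-200,-50,0,1,-155,-220,-55,0,1,-155,-220,-55,0,1,-155,-220,-55,0,1], grip_force=15)

```text
time_s: 7.45
eef_pos: [0.4841, -0.3802, 0.2004]
tool_rot: [1.627, 1.569, 1.628]
wrist_force: [0.2, 0.5, -0.3]
finger_gap: 0.0326
```

```bash
python3 look.py w3
```

```text
t 7.45 [ 0.4841 -0.3802  0.2004] gap 0.0326 F [ 0.2  0.5 -0.3] q [-0.78  0.34  1.42  0.    1.38 -2.35]
[[-0.0, -0.001, 1.0], [0.001, 1.0, 0.001], [-1.0, 0.001, -0.0]]
```

View pics/w3.png

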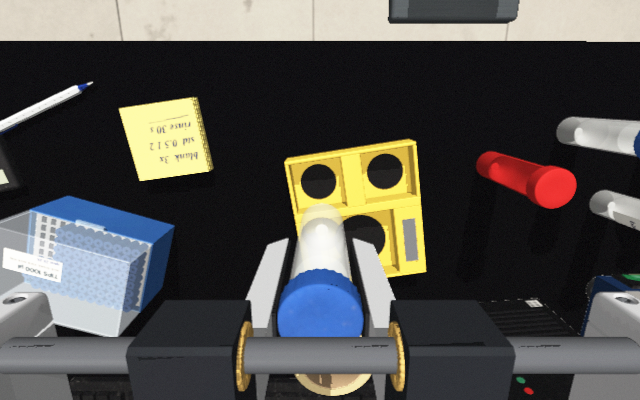

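>>> drive_tool(plan=[40,-2,0,0,1,80,-2,0,0,1,110,-2,0,0,1,125,-2,0,0,1,135,-2,0,0,1,142,-2,0,0,1,147,-2,0,0,1,149,-2,0,0,1,149,-2,0,0,1])

```text
time_s: 8.62
eef_pos: [0.4839, -0.384, 0.0517]
tool_rot: [-0.839, 1.57, -0.84]
wrist_force: [0.1, 0.5, -0.8]
finger_gap: 0.0325
```

```bash
python3 look.py w4
```

```text
t 8.625 [ 0.4839 -0.384   0.0517] gap 0.0325 F [ 0.1  0.5 -0.8] q [-0.78  0.46  1.63 -0.    1.05 -2.35]
[[0.0, 0.0, 1.0], [-0.0, 1.0, -0.0], [-1.0, -0.0, 0.0]]
```

View pics/w4.png

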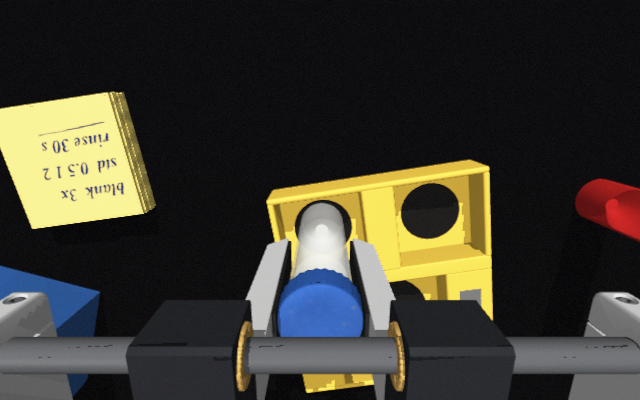

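>>> drive_tool(plan=[1,0,0,0,1,2,0,0,0,1,2,0,0,0,1])

```text
time_s: 9.05
eef_pos: [0.4845, -0.3843, 0.0509]
tool_rot: [-0.689, 1.569, -0.689]
wrist_force: [-1.3, 1.4, 6.4]
finger_gap: 0.0327
```

>>> drive_tool(plan=[0,0,0,0,-0.1,0,0,0,0,-0.1,0,0,0,0,-0.1,0,0,0,0,-0.1,0,0,0,0,-0.1,0,0,0,0,-0.1,-30,0,0,0,-0.1,-80,0,0,0,-0.1,-130,0,0,0,-0.2,-155,50,5,0,-0.28,-155,110,10,0,-0.28,-155,170,15,0,-0.28,-155,230,20,0,-0.28,-155,290,25,0,-0.28,-155,327,27,0,-0.28,-155,327,27,0,-0.28,-155,327,27,0,-0.28,-155,327,27,0,-0.28])

```text
time_s: 11.3
eef_pos: [0.5109, -0.0581, 0.2044]
tool_rot: [-1.609, 1.57, -1.61]
wrist_force: [0.6, 0.8, 0.3]
finger_gap: 0.0604
```

```bash
python3 look.py w5; python3 -c "
from h import *
cv2.imwrite('pics/s5.png',ctrl.camera('scene')[150:300,180:480])"
```

```text
t 11.3 [ 0.5109 -0.0581  0.2044] gap 0.0604 F [0.6 0.8 0.3] q [-0.25  0.18  1.63 -0.    1.32 -1.82]
[[-0.0, 0.002, 1.0], [-0.001, 1.0, -0.002], [-1.0, -0.001, -0.0]]
```

View pics/w5.png

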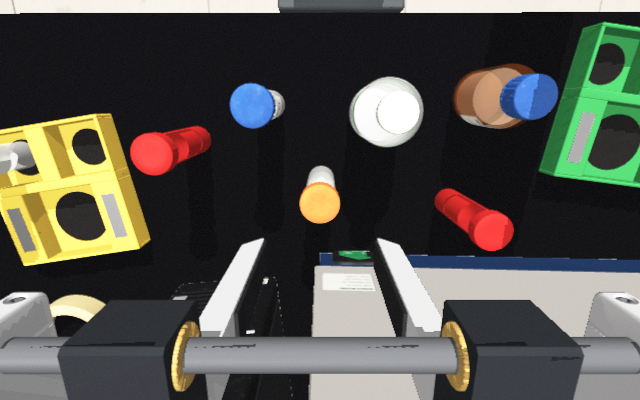

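View pics/s5.png

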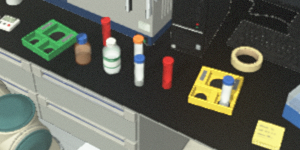

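>>> drive_tool(plan=[40,0,0,0,-0.28,80,0,0,0,-0.28,115,0,0,0,-0.28,140,0,0,0,-0.28,159,0,0,0,-0.28,159,0,0,0,-0.28,159,0,0,0,1,159,0,0,0,1,159,0,0,0,1,159,0,0,0,1,159,0,0,0,1,159,0,0,0,1,159,0,0,0,1,159,0,0,0,1,159,0,0,0,1])

```text
time_s: 13.28
eef_pos: [0.5115, -0.057, 0.0461]
tool_rot: [-0.393, 1.569, -0.393]
wrist_force: [-0.3, 0.5, 5.5]
finger_gap: 0.0329
```

>>> drive_tool(plan=[-10,0,0,0,1,-40,0,0,0,1,-90,0,0,0,1,-140,0,0,0,1,-155,-30,-5,0,1,-155,-80,-13,0,1,-155,-130,-20,0,1,-155,-180,-28,0,1,-155,-225,-34,0,1,-155,-252,-38,0,1,-155,-252,-38,0,1,-155,-252,-38,0,1,-110,-252,-38,0,1,-70,-252,-38,0,1,-40,-252,-38,0,1,-40,-252,-38,0,1,-40,-252,-38,0,1])

```text
time_s: 15.4
eef_pos: [0.4738, -0.3086, 0.0868]
tool_rot: [-0.637, 1.569, -0.636]
wrist_force: [-0.9, 0.1, 0.5]
finger_gap: 0.0331
```

```bash
python3 look.py w6
```

```text
t 15.4 [ 0.4738 -0.3086  0.0868] gap 0.0331 F [-0.9  0.1  0.5] q [-0.7   0.35  1.71  0.    1.08 -2.27]
[[0.002, -0.001, 1.0], [-0.001, 1.0, 0.001], [-1.0, -0.001, 0.002]]
```

View pics/w6.png

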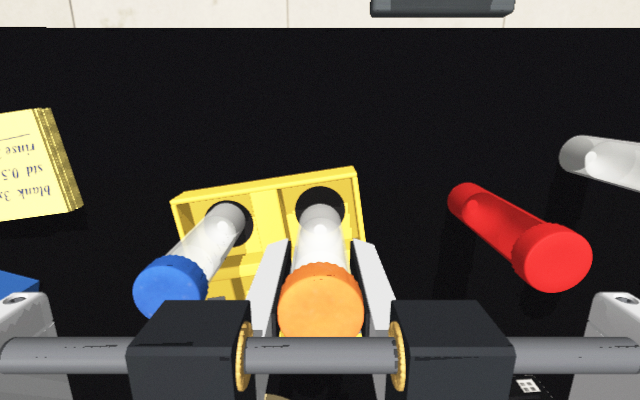

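>>> drive_tool(plan=[20,0,-1,0,1,30,0,-1,0,1,35,0,-1,0,1,36,0,-1,0,1,36,0,-1,0,1])

```text
time_s: 16.08
eef_pos: [0.4728, -0.3096, 0.051]
tool_rot: [-0.656, 1.568, -0.657]
wrist_force: [-1.3, 0.9, 5.4]
finger_gap: 0.033
```

>>> drive_tool(plan=[0,0,0,0,-0.06,0,0,0,0,-0.06,0,0,0,0,-0.06,0,0,0,0,-0.06,0,0,0,0,-0.06,0,0,0,0,-0.06,-30,0,0,0,-0.06,-80,0,0,0,-0.06,-130,0,0,0,-0.2,-155,50,-5,0,-1,-155,110,-12,0,-1,-155,170,-20,0,-1,-155,230,-28,0,-1,-155,290,-36,0,-1,-155,350,-43,0,-1,-155,400,-48,0,-1,-155,416,-50,0,-1,-155,416,-50,0,-1,-155,416,-50,0,-1])

```text
time_s: 18.45
eef_pos: [0.422, 0.1066, 0.2044]
tool_rot: [-1.442, 1.57, -1.442]
wrist_force: [1.1, -0.2, -0.1]
finger_gap: 0.094
```

```bash
python3 look.py w7
```

```text
t 18.45 [0.422  0.1066 0.2044] gap 0.094 F [ 1.1 -0.2 -0.1] q [ 0.09  0.06  1.78 -0.    1.3  -1.48]
[[0.0, 0.0, 1.0], [-0.001, 1.0, -0.0], [-1.0, -0.001, 0.0]]
```

View pics/w7.png

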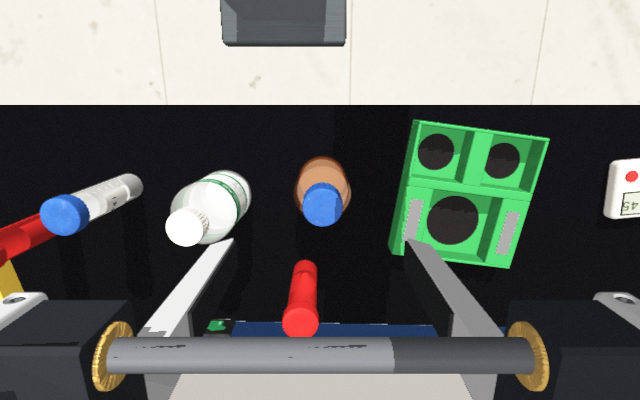

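Run:
```python
from ov import *
it=[]
x,y=.4225,.1075; it+=[(x,y,.018,.107),(x,y,.028,0),(x,y,.028,.075)]
x,y=.437,0; it+=[(x,y,.029,.075),(x,y,.029,0),(x,y,.018,.128)]
overlay('w7',it,[(.4378,.2634,-.135)],'w7o',(100,300,150,550),2)
```

```text
(no output)
```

View pics/w7o.png

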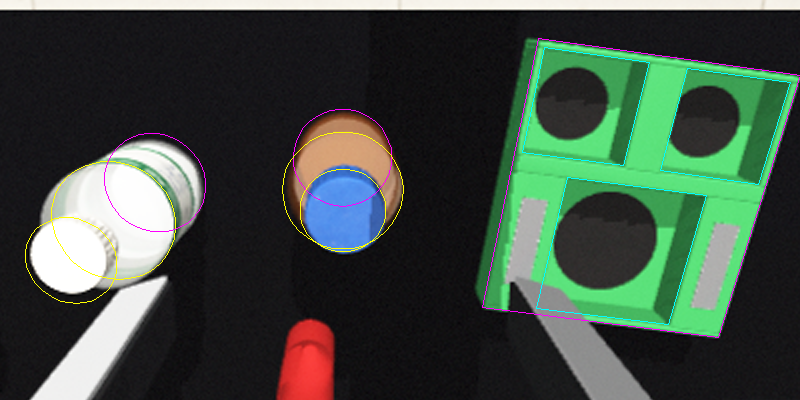

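>>> drive_tool(plan=[40,0,1,0,-1,80,0,1,0,-1,115,0,1,0,-1,145,0,1,0,-1,164,0,1,0,-1,164,0,1,0,-1,164,0,1,0,1,164,0,1,0,1,164,0,1,0,1,164,0,1,0,1,164,0,1,0,1,164,0,1,0,1,164,0,1,0,1,164,0,1,0,1,164,0,1,0,1,164,0,1,0,1,164,0,1,0,1,164,0,1,0,1], grip_force=35)

```text
time_s: 20.75
eef_pos: [0.4231, 0.1074, 0.0407]
tool_rot: [0.611, 1.57, 0.611]
wrist_force: [-0.9, 1.2, 5.1]
finger_gap: 0.054
```

>>> drive_tool(plan=[0,0,0,0,1,0,0,0,0,1,-5,0,0,0,1,-10,0,0,0,1,-20,0,0,0,1,-20,0,0,0,1])

```text
time_s: 21.5
eef_pos: [0.4237, 0.1072, 0.0613]
tool_rot: [-0.017, 1.569, -0.017]
wrist_force: [-0.1, -0.6, -2.4]
finger_gap: 0.0536
```

```bash
python3 look.py w8
```

```text
t 21.5 [0.4237 0.1072 0.0613] gap 0.0536 F [-0.1 -0.6 -2.4] q [ 0.09  0.21  2.01 -0.    0.92 -1.48]
[[0.002, 0.0, 1.0], [-0.0, 1.0, -0.0], [-1.0, -0.0, 0.002]]
```

View pics/w8.png

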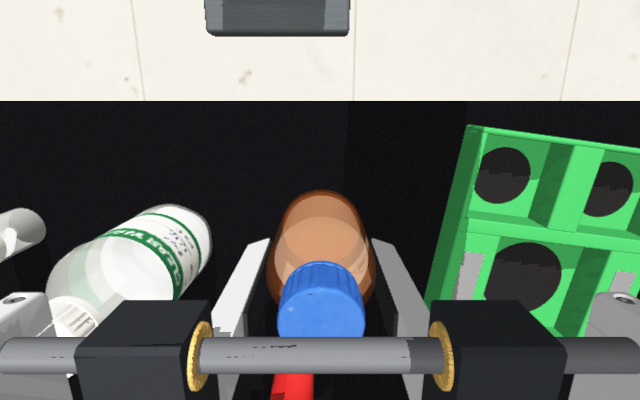

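Run:
```python
from h import *
p=np.load('w1.npz')
for z in(0,.1,.2): print(z,at(p,292,225,z).round(3),at(p,292,312,z).round(3))
im=cv2.imread('pics/top0.png')[70:250,320:440]
cv2.imwrite('pics/tz2.png',cv2.resize(im,None,fx=3.3,fy=3.3))
p=ctrl.camera_params('top')
for z in(0,.1,.2,.3): print(z,at(p,182,343,z).round(3),at(p,182,379,z).round(3))
```

```text
0 [ 0.639 -0.244  0.   ] [ 0.639 -0.113  0.   ]
0.1 [ 0.58  -0.212  0.1  ] [ 0.58 -0.11  0.1 ]
0.2 [ 0.522 -0.181  0.2  ] [ 0.522 -0.108  0.2  ]
0 [ 0.613 -0.109  0.   ] [ 0.616 -0.261  0.   ]
0.1 [ 0.591 -0.105  0.1  ] [ 0.594 -0.248  0.1  ]
0.2 [ 0.569 -0.101  0.2  ] [ 0.572 -0.235  0.2  ]
0.3 [ 0.547 -0.097  0.3  ] [ 0.549 -0.222  0.3  ]
```

View pics/tz2.png

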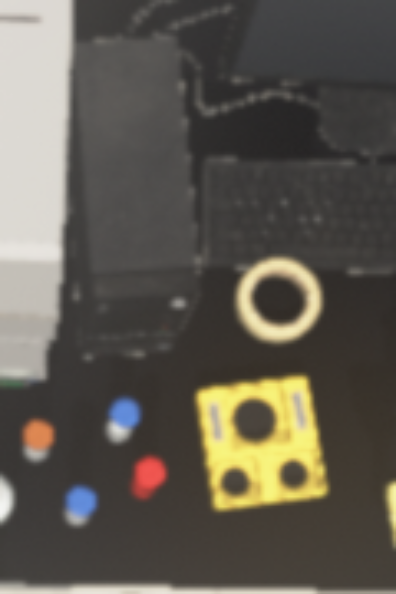

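>>> drive_tool(plan=[-30,0,0,0,1,-70,0,0,0,1,-110,0,0,0,1,-143,0,0,0,1,-143,-30,0,0,1,-143,-75,5,0,1,-143,-120,10,0,1,-143,-165,20,0,1,-143,-210,35,0,1,-143,-255,50,0,1,-143,-300,70,0,1,-143,-345,90,0,1,-143,-390,110,0,1,-143,-425,122,0,1,-143,-441,129,0,1,-143,-441,129,0,1,-143,-441,129,0,1])

```text
time_s: 23.68
eef_pos: [0.5512, -0.3321, 0.2034]
tool_rot: [2.131, 1.569, 2.131]
wrist_force: [0.3, 0.2, -1.5]
finger_gap: 0.0534
```

```bash
python3 look.py w9
```

```text
t 23.675 [ 0.5512 -0.3321  0.2034] gap 0.0534 F [ 0.3  0.2 -1.5] q [-0.65  0.38  1.35  0.    1.41 -2.22]
[[-0.001, -0.001, 1.0], [0.001, 1.0, 0.001], [-1.0, 0.001, -0.001]]
```

View pics/w9.png

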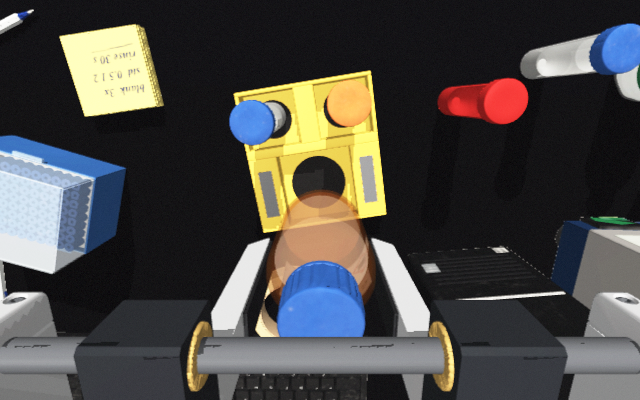

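>>> drive_tool(plan=[35,-2,1,0,1,70,-2,1,0,1,100,-2,1,0,1,115,-2,1,0,1,115,-2,1,0,1])

```text
time_s: 24.35
eef_pos: [0.5524, -0.3348, 0.0881]
tool_rot: [2.461, 1.569, 2.462]
wrist_force: [-0.1, -0.5, -1.4]
finger_gap: 0.0538
```

```bash
python3 look.py w10
```

```text
t 24.35 [ 0.5524 -0.3348  0.0881] gap 0.0538 F [-0.1 -0.5 -1.4] q [-0.65  0.46  1.52  0.    1.16 -2.22]
[[-0.001, -0.001, 1.0], [0.001, 1.0, 0.001], [-1.0, 0.001, -0.001]]
```

View pics/w10.png

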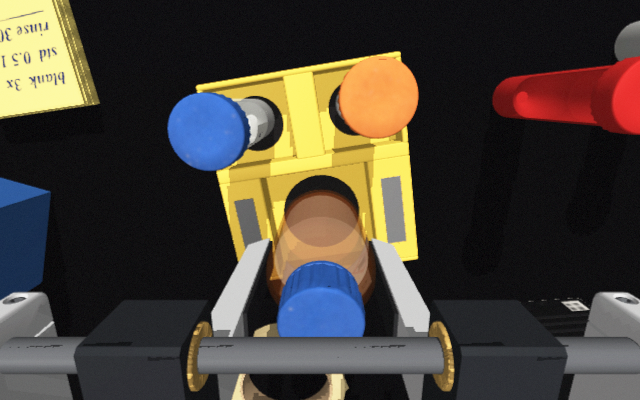

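>>> drive_tool(plan=[15,0,0,0,1,28,0,0,0,1,36,0,0,0,1,41,0,0,0,1,43,0,0,0,1,43,0,0,0,1])

```text
time_s: 25.15
eef_pos: [0.553, -0.3359, 0.0458]
tool_rot: [-0.676, 1.57, -0.676]
wrist_force: [0.3, -0.1, -1.3]
finger_gap: 0.0538
```

>>> drive_tool(plan=[1,0,0,0,1,2,0,0,0,1,2,0,0,0,1])

```text
time_s: 25.52
eef_pos: [0.5531, -0.3359, 0.0458]
tool_rot: [-0.682, 1.569, -0.682]
wrist_force: [-2.8, 1.6, 9.3]
finger_gap: 0.0537
```

>>> drive_tool(plan=[0,0,0,0,-0.7,0,0,0,0,-0.7,0,0,0,0,-0.7,0,0,0,0,-0.7,0,0,0,0,-0.7,0,0,0,0,-0.7,-20,0,0,0,-0.7,-60,0,0,0,-0.7,-110,0,0,0,-1,-160,0,0,0,-1,-160,50,-25,0,-1,-160,105,-45,0,-1,-160,160,-65,0,-1,-160,215,-85,0,-1,-160,270,-105,0,-1,-160,320,-116,0,-1,-160,336,-116,0,-1,-160,336,-116,0,-1,-160,336,-116,0,-1])

```text
time_s: 27.9
eef_pos: [0.4377, -0.001, 0.2034]
tool_rot: [-1.255, 1.57, -1.256]
wrist_force: [-0.9, -0.2, -0.4]
finger_gap: 0.0942
```

```bash
python3 look.py w11
python3 - <<'E'
from ov import *
x,y=.437,0; it=[(x,y,.029,.075),(x,y,.029,0),(x,y,.018,.128),(.4328,-.1112,.017,.112)]
overlay('w11',it,[(.4378,.2634,-.135)],'w11o')
E
```

```text
t 27.9 [ 0.4377 -0.001   0.2034] gap 0.0942 F [-0.9 -0.2 -0.4] q [-0.16  0.07  1.78 -0.    1.3  -1.73]
[[0.0, 0.001, 1.0], [-0.001, 1.0, -0.001], [-1.0, -0.001, 0.0]]
```

View pics/w11o.png

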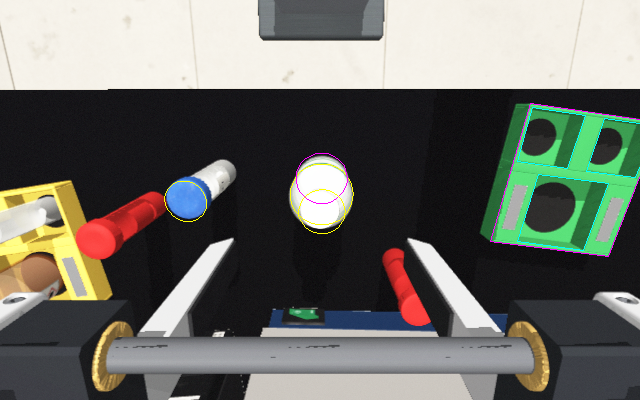

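>>> drive_tool(plan=[40,0,0,0,-1,80,0,0,0,-1,115,0,0,0,-1,145,0,0,0,-1,160,0,0,0,-1,160,0,0,0,-1,160,0,0,0,1,160,0,0,0,1,160,0,0,0,1,160,0,0,0,1,160,0,0,0,1,160,0,0,0,1,160,0,0,0,1,160,0,0,0,1,160,0,0,0,1,160,0,0,0,1,160,0,0,0,1,160,0,0,0,1], grip_force=25)

```text
time_s: 30.2
eef_pos: [0.4371, 0.0002, 0.0438]
tool_rot: [-0.152, 1.57, -0.152]
wrist_force: [-1.2, -0.0, 5.2]
finger_gap: 0.0574
```

>>> drive_tool(plan=[0,0,0,0,1,-5,0,0,0,1,-20,0,0,0,1,-50,0,0,0,1,-90,0,0,0,1,-130,0,0,0,1,-160,20,2,0,1,-160,65,8,0,1,-160,110,14,0,1,-160,155,20,0,1,-160,200,26,0,1,-160,240,30,0,1,-160,259,32,0,1,-160,259,32,0,1,-160,259,32,0,1,-120,259,32,0,1,-80,259,32,0,1,-50,259,32,0,1,-50,259,32,0,1,-50,259,32,0,1])

```text
time_s: 32.7
eef_pos: [0.4699, 0.2587, 0.0947]
tool_rot: [0.206, 1.569, 0.205]
wrist_force: [0.1, 0.6, -1.5]
finger_gap: 0.0569
```

```bash
python3 look.py w12
```

```text
t 32.7 [0.4699 0.2587 0.0947] gap 0.0569 F [ 0.1  0.6 -1.5] q [ 0.37  0.3   1.76 -0.    1.08 -1.2 ]
[[0.002, 0.001, 1.0], [0.0, 1.0, -0.001], [-1.0, 0.0, 0.002]]
```

View pics/w12.png

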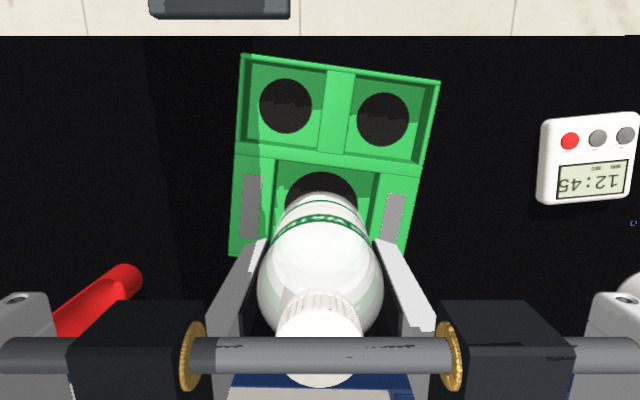

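Centred over the green pocket. Lower: contact expected at TCP z ≈ 0.0488.

>>> drive_tool(plan=[15,0,0,0,1,30,0,0,0,1,39,0,0,0,1,44,0,0,0,1,46,0,0,0,1,47,0,0,0,1,47,0,0,0,1])

```text
time_s: 33.62
eef_pos: [0.4686, 0.259, 0.0488]
tool_rot: [-1.171, 1.57, -1.17]
wrist_force: [-4.5, -2.6, 15.8]
finger_gap: 0.0566
```

>>> drive_tool(plan=[-1,0,0,0,-0.7,-1,0,0,0,-0.7,-1,0,0,0,-0.7,-1,0,0,0,-0.7,-1,0,0,0,-0.7,-1,0,0,0,-0.7,-20,0,0,0,-0.7,-60,0,0,0,-0.7,-110,0,0,0,-0.7,-157,0,0,0,-0.28,-157,-50,-6,0,-0.28,-157,-110,-12,0,-0.28,-157,-170,-18,0,-0.28,-157,-230,-24,0,-0.28,-157,-290,-30,0,-0.28,-157,-350,-36,0,-0.28,-157,-370,-36,0,-0.28,-157,-370,-36,0,-0.28,-157,-370,-36,0,-0.28])

```text
time_s: 36.0
eef_pos: [0.4327, -0.1099, 0.2034]
tool_rot: [1.827, 1.57, 1.827]
wrist_force: [-0.4, 0.7, -0.1]
finger_gap: 0.0603
```

```bash
python3 look.py w13
python3 - <<'E'
from ov import *
overlay('w13',[(.4328,-.1112,.017,.112),(.4328,-.1112,.0145,0)],[],'w13o')
E
```

```text
t 36.0 [ 0.4327 -0.1099  0.2034] gap 0.0603 F [-0.4  0.7 -0.1] q [-0.41  0.08  1.76  0.    1.3  -1.98]
[[-0.0, -0.0, 1.0], [0.001, 1.0, 0.0], [-1.0, 0.001, -0.0]]
```

View pics/w13o.png

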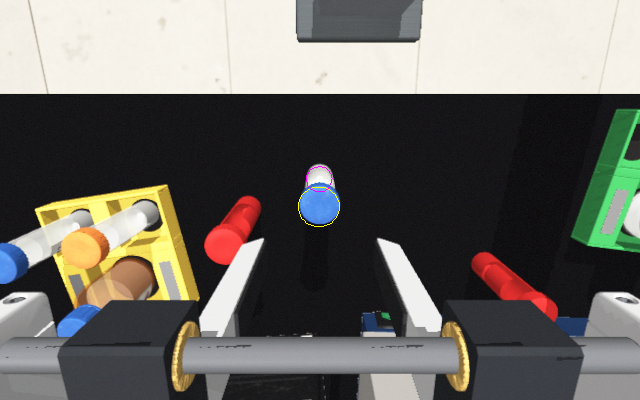

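>>> drive_tool(plan=[40,-1,0,0,-0.28,80,-1,0,0,-0.28,115,-1,0,0,-0.28,140,-1,0,0,-0.28,158,-1,0,0,-0.28,158,-1,0,0,-0.28,158,-1,0,0,1,158,-1,0,0,1,158,-1,0,0,1,158,-1,0,0,1,158,-1,0,0,1,158,-1,0,0,1,158,-1,0,0,1,158,-1,0,0,1,158,-1,0,0,1,158,-1,0,0,1], grip_force=15)

```text
time_s: 38.05
eef_pos: [0.4334, -0.112, 0.0461]
tool_rot: [-0.338, 1.569, -0.338]
wrist_force: [-0.3, 1.6, 6.6]
finger_gap: 0.0329
```

>>> drive_tool(plan=[-10,0,0,0,1,-40,0,0,0,1,-90,0,0,0,1,-140,0,0,0,1,-155,30,-4,0,1,-155,85,-10,0,1,-155,140,-17,0,1,-155,195,-24,0,1,-155,250,-31,0,1,-155,305,-38,0,1,-155,344,-43,0,1,-155,344,-43,0,1,-155,344,-43,0,1,-110,344,-43,0,1,-70,344,-43,0,1,-40,344,-43,0,1,-40,344,-43,0,1,-40,344,-43,0,1])

```text
time_s: 40.3
eef_pos: [0.391, 0.2317, 0.0865]
tool_rot: [0.224, 1.569, 0.222]
wrist_force: [0.4, 0.1, 0.1]
finger_gap: 0.0325
```

```bash
python3 look.py w14
```

```text
t 40.3 [0.391  0.2317 0.0865] gap 0.0325 F [0.4 0.1 0.1] q [ 0.38  0.2   1.94 -0.    1.   -1.19]
[[0.002, 0.001, 1.0], [0.0, 1.0, -0.001], [-1.0, 0.0, 0.002]]
```

View pics/w14.png

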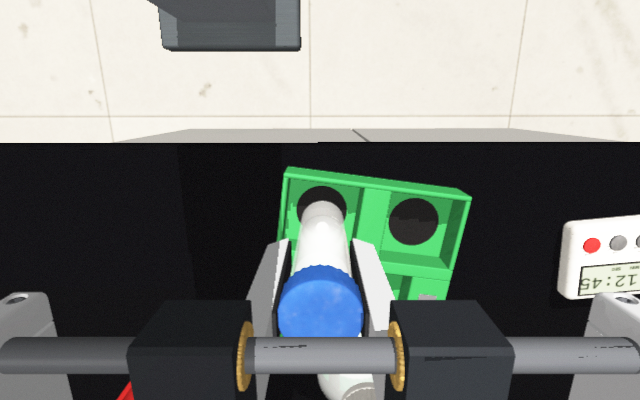

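>>> drive_tool(plan=[20,0,-1,0,1,30,0,-1,0,1,35,0,-1,0,1,36,0,-1,0,1,36,0,-1,0,1])

```text
time_s: 40.98
eef_pos: [0.3904, 0.2328, 0.0509]
tool_rot: [0.353, 1.568, 0.353]
wrist_force: [-0.1, -0.1, 6.2]
finger_gap: 0.0326
```

Release, rise, and back off to a viewing pose between the trays.

>>> drive_tool(plan=[0,0,0,0,-0.1,0,0,0,0,-0.1,0,0,0,0,-0.1,0,0,0,0,-0.1,0,0,0,0,-0.1,0,0,0,0,-0.1,-30,0,0,0,-0.1,-80,0,0,0,-0.1,-130,0,0,0,-0.2,-180,0,0,0,-0.2,-220,0,0,0,-0.2,-220,0,0,0,-0.2,-220,0,0,0,-0.2])

```text
time_s: 42.6
eef_pos: [0.3883, 0.2319, 0.2685]
tool_rot: [-2.694, 1.569, -2.694]
wrist_force: [0.1, 0.4, -0.1]
finger_gap: 0.0563
```

```bash
python3 look.py w15
python3 - <<'E'
from ov import *
p=ctrl.camera_params('top'); cv2.imwrite('pics/t15.png',ctrl.camera('top')); np.savez('t15.npz',**p)
cv2.imwrite('pics/s15.png',ctrl.camera('scene'))
def P(t,u,v): 
    x,y,w=t; return x+np.cos(w)*u-np.sin(w)*v, y+np.sin(w)*u+np.cos(w)*v
Y=(.5213,-.3389,.155);G=(.4378,.2634,-.135)
it=[]
for t,u,v,r,z in((Y,.032,0,.018,.112),(Y,-.043,.037,.017,.117),(Y,-.043,-.037,.017,.117),(G,.032,0,.018,.133),(G,-.043,-.037,.017,.117)): it.append((*P(t,u,v),r,z))
overlay('t15',it,[],'t15o',(160,260,220,440),3)
overlay('w15',it,[G],'w15o')
E
```

```text
t 42.6 [0.3883 0.2319 0.2685] gap 0.0563 F [ 0.1  0.4 -0.1] q [ 0.38  0.06  1.62 -0.    1.46 -1.19]
[[-0.001, 0.0, 1.0], [-0.001, 1.0, -0.0], [-1.0, -0.001, -0.001]]
```

View pics/t15o.png

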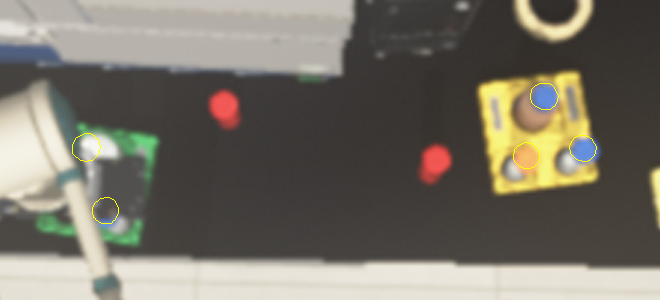

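View pics/w15o.png

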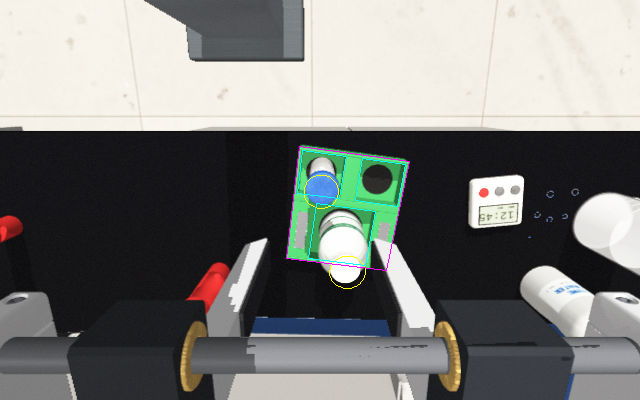

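View pics/s15.png

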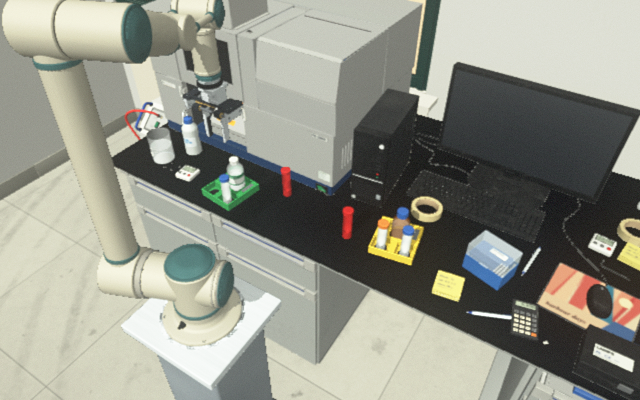

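```bash
python3 -c "
from station import ctrl
print(ctrl.job_done())"
```

```text
the job is handed in; nothing more can be done
None
```

Both kits are made up and the job is handed in, at about 43 s of the 125 s allowed; no verdict was reported.

- **Yellow tray:** the amber bottle is in the large pocket, with the orange-capped tube and one blue-capped tube in the small ones.
- **Green tray:** the water bottle is in the large pocket, with the other blue-capped tube in a small one.

Each piece was lowered until the wrist force showed it touching the pocket floor (about 5 to 16 N) and only then released.

**Last checks:** the final top, wrist and scene pictures show all five pieces upright. Their caps match the predicted pocket centres to a few millimetres by eye. The gripper was clear, about 0.27 m above the bench. The note block, timer, tape and red look-alikes show no visible movement, though I did not measure that.

**Disagreements:** the finger opening did not quite match the stated diameters, at about 33 mm on the 29 mm tubes and 54 mm on the 56 mm amber bottle. All the grips held. In the last top view the arm hid part of the green tray, so that tray was checked with the wrist and scene cameras.

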